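Unlock and open the cutter case in the print workshop

TASK

Open the grey cutter case: press its orange safety tab down and, keeping it pressed, slide it away from the latch lever until it meets its stop and springs up there to stay, then lift the black latch lever upright and with it raise the lid until it stands nearly upright by itself, and let go. Be gentle with the plastic tab, never put more than 25 N on it, and never heave the lever against the tab while the tab still covers it. Leave everything else on the table where it is.

Things in the scene. Friction and masses are not known exactly. Their poses are not given: they have to be found in the camera images.
- case: Grey case, 200 mm deep (its x) x 260 wide (its y) x 115 high closed (body 85 + lid 30; latch parts stand up to 31 mm above the lid); it does not move. Origin: middle of its underside; +x points from the latch edge (near the robot) to the hinge edge, z up. On the lid's middle line (y = 0), from the robot outwards: latch lever, then orange safety tab.
- lid_hinge (a point): Middle of the lid's hinge line, on the case's far (+x) edge at 85 mm height; the hinge line runs along the case's y.
- lid (a joint): Opening angle of the lid, rad: 0 shut, 1.5 widest. The stiff hinge holds the lid (about 0.45 kg) wherever it is left; raising it by the upright lever takes 5 to 9 N.
- tab_slide (a joint): Travel of the safety slide along case +x, m: 0 locked, its nose covering the lever's tongue by 8 mm. A 2 to 4 N spring pulls it to 0. To stay unlocked it must be slid, pressed, to its hard end stop, which a hidden keeper, set differently on each case, puts at 12.5 to 24.5 mm: feel for it. Let up there, it springs up, creeps back 2 mm and stays; let up earlier it runs back to 0.
- tab_press (a joint): How far the orange tab is pressed down in the slide, m: 0 up, 0.006 bottomed. Spring: 2.5 N to start, 1 N per mm, 8.5 N at the bottom. It must be down 2 to 4 mm (differs from case to case, 4.5 to 6.5 N) and be kept down before it can slide.
- tab_pad (a point): Middle of the flat top of the orange safety tab, 24 mm above the lid's top when up. The pad is 32 mm (case x) by 30 mm, with thin red ribs; at its far (+x) end stands a fin 6 mm thick and 7 mm high, its near face 16 mm from this point: closed fingertips pressing on the pad can push against the fin. Guides 10 mm high flank it.
- tab: The safety slide with the orange tab on it. Origin on the lid's top at the near end of the slide, its axes as the lid's. It moves with joint tab_slide and takes harm if the robot's force on it passes 25 N, or if the lever is forced up against it.
- latch: The latch lever. Origin on its pivot, 12 mm above the lid's top; x runs along the lever. Shut, it lies along case +x; its black grip runs from 22 to 66 mm from the pivot, 26 mm wide (case y), 12 mm thick, underside 8 mm above the lid; its steel tongue ends 79 mm from the pivot, under the nose of the safety slide.
- latch_lift (a joint): Angle of the lever from the lid, rad: 0 flat, up to 1.7. Lifting the free end turns it up and towards the robot; it takes about 3 N at the grip and stays where left. Its toe holds the lid shut until it is past about 0.2 rad; at 1.57 it stands square to the lid and serves as the handle to raise it.
- latch_grip (a point): Middle of the lever's black grip, 44 mm along the lever from the pivot, 14 mm above the lid's top when shut. Pinch across the 26 mm width (case y); the lever can then turn between the fingers.
- latch_pivot (a point): Lever's pivot, moves with the lid: 78 mm from the lid's middle towards the robot (178 mm from the hinge line) and 12 mm above the lid's top (42 mm above the hinge).
- shade: Bystander: blue-striped lampshade drum, 150 mm across, 130 mm high, beside the case; origin under its centre.
- wire_ring: Bystander: white wire lampshade ring, 146 mm across, 12 mm high, red hub; origin under its centre.
- ink_blue: Bystander: ink jar with blue lid, 72 mm across, 85 mm high, beside the case; origin under its centre.
- ink_orange: Bystander: ink jar with orange lid, 72 mm across, 85 mm high; origin under its centre.
- tape: Bystander: roll of tape lying flat, 90 mm across, 36 mm high; origin under its centre.
- squeegee: Bystander: wooden squeegee with black blade lying flat, 220 x 79 x 22 mm, behind the case; origin under its middle, long axis x.
- scissors: Bystander: black-handled scissors, 170 mm long, lying beside the case; origin near their pivot, blades along +y.

How it is judged:
By the outcome, as a careful person would: the job done as asked, in the order asked, and still so for the second after the job is handed in, with the robot touching nothing.
It also fails if it takes over 58 s, if anything falls off the work surface, if the arm or the gripper's body presses on something with over 40 N, if the wrist force passes 120 N, or if a joint passes its speed limit or range.

ROBOT

A 6-joint arm with a two-finger parallel gripper is mounted at the origin on the work surface. World frame = base frame: x ahead of the robot, y to its left, z up, the work surface at z = 0. Lengths are in m, angles in rad, forces in N, time in s.
With the tool pointing down it reaches from about 0.375 to 0.925 m from the base axis. Payload 5.7 kg.
Tool frame: the origin (TCP) lies midway between the tips of the shut fingers; the grasp point (between the pads) lies env.grip_depth behind it (env.grip_depth is the distance from the TCP to the grasp point, in m); z points along the fingers, y is the direction in which the jaws open and shut (so a half turn about z gives the same grasp; the last joint's range is limited). The gripper opens to 85 mm and grips with 20 to 120 N. Pads are 22 mm wide; open, the fingers measure 114 mm over their backs; the gripper's body (76 mm by 85 mm) begins 54 mm behind the grasp point. The pads swing forward as they close: fully open they stand 13 mm farther back than shut.
Start: joints at [-1.306, 0.359, 1.51, -0, 1.272, -0.115], TCP at [0.222, -0.557, 0.231] pointing down, gripper open.
Joint ranges: [-2.97, 2.97], [-1.01, 2.36], [0.21, 2.38], [-0.96, 4.11], [0.2, 2.71], [-2.98, 2.98]. Speed limits (rad/s): [2.39, 2.39, 3.14, 3.14, 3.14, 3.14].

INTERFACE

Orientations are given as a unit quaternion [x, y, z, w].
In Python, from station import status, snapshot, order, cut_out, env gives the robot as it stands.
- The arm moves only by the tool carry_out, never from a script. Its argument "steps" is a list of rows, each a list of 5 numbers: the closure, from 0 (fully open) to 1 (shut), then the shift along the tool's x, y, z in cm, then the turn about the tool's z in degrees. In form: [[fingers, x, y, z, turn], ...]. A call has 1 to 20 rows; each row shifts and turns the commanded pose from where the row before left it, along the tool's axes as they then stand; what a row does not reach is not made up. A row lasts 1/12 s, in which the tool goes at most 41.7 mm and 7.16 degrees, less where a joint would pass 70% of its speed; a pose out of reach is approached as far as the arm can. A call with a gripper value outside its range is refused whole. The fingers move at their own pace and stop on an object; "grip_force" is the grip in N (left out, the last holds). Time passes only in rows, so rows that do not move let the fingers close. It gives the time, the measured TCP pose, the force and the opening at its end, in the units of the state.
- status.get_obs(): the state, without advancing time (a new reading comes with each control period).
- snapshot(name): name is "scene" or "top" or "wrist"; returns a dict with "image" (420x560x3 uint8, red, green, blue), "range_z" (420x560 float32, m along the optical axis (not along the pixel's ray), 0 where there is no reading), "fovy" (degrees; the focal length in pixels is half the picture's height over the tangent of half this angle, whatever the lens; pixels are square), "cx", "cy" (the principal point, pixels), "k1" (the pictures are not rectified: a ray, as slopes to the right and down, at radius r is drawn at 1 + k1 r^2 times it, then the intrinsics apply), "position" and "orientation" of the camera in the world. Camera axes: x right, y up, looking along -z (the intrinsics and any distortion apply to the point x, -y, -z); pixel columns grow to the right and rows downward; lengths in m; the calibration is good to about 2 mm. A picture is of the moment at which its call begins.
- order.hand_in(): hands the job in, once; it reports no verdict.
Trained networks look in a picture, given as the dict that the camera call returned (one of the last four; its "shot" number tells which), for a name from the list of things; names that differ only in an ending like _2 or _b are one class to them, and where a whole thing is asked for, a point or a joint stands for the part that bears it (a point fixed in the world has none). Each returns a list of dicts, best first, with "p" (0 to 1); they miss things now and then, are a little off and sometimes report something else, mostly with a low value. They report only what shows in the picture. A call takes as long as a camera call.
- cut_out(picture, thing): "pixels" (420x560 bool, what is visible of it) and "point" ([column, row] in pixels, amid what is visible of it).
The state is a dict: "t": time; "q": joint angles; "joint_vel": joint speeds; "effort": joint torques, N m; "ee_pos": TCP position; "orientation": TCP orientation; "wrist_force": force on the tool from outside, world axes, zero at the start; "ft_torque": the same for the moment, N m; "grip_width": finger opening in m.
Only numpy, scipy, OpenCV 4.12 (cv2) and the standard library are available. Lean on these libraries where they do the work, as an engineer would, in place of code of your own. Each camera call takes 0.05 s, during which the arm holds its last target. There are 200 camera calls.

## Working session

There is one attempt and no reset: what is moved stays moved. The work goes in short steps, Python scripts to look and compute and a tool call to move; the robot and the scene stay as the last step left them, time stands still between calls to the robot, and variables do not carry over. Pictures are saved under pics/ and viewed, about 8 in all and at most 12, crops included, and the job is handed in when it is done.

Besides the shell and the picture viewer there is one more tool, called after "Emit:" by a JSON object that holds its "op" and its "data". carry_out: Moves the arm, as the interface text tells. Its arguments: {"type":"object","properties":{"steps":{"type":"array","items":{"type":"array","items":{"type":"number"}}},"grip_force":{"type":"number"}},"required":["steps"]}

```bash
ls; mkdir -p pics; cat > h.py <<'E'
import numpy as np, cv2
from scipy.spatial.transform import Rotation as R
from station import status, snapshot, order, cut_out, env
def K(s):
    h=s["image"].shape[0]; f=h/2/np.tan(np.radians(s["fovy"])/2); return f
def world(s,mask=None,px=None):
    f=K(s)
    if px is None:
        r,c=np.nonzero(mask&(s["range_z"]>0))
    else:
        c,r=np.array(px,int).T
    d=s["range_z"][r,c]
    M=np.array([[f,0,s["cx"]],[0,f,s["cy"]],[0,0,1.]])
    u=cv2.undistortPoints(np.stack([c,r],1).astype(np.float64)[:,None],M,np.array([s["k1"],0,0,0.])) [:,0]
    P=np.stack([u[:,0]*d,-u[:,1]*d,-d],1)
    return R.from_quat(s["orientation"]).apply(P)+np.array(s["position"])
def save(s,n,crop=None,scale=1):
    im=s["image"][:,:,::-1]
    if crop: im=im[crop[1]:crop[3],crop[0]:crop[2]]
    cv2.imwrite("pics/"+n,cv2.resize(im,None,fx=scale,fy=scale,interpolation=cv2.INTER_CUBIC))
E
python3 - <<'E'
from h import *
o=status.get_obs(); print(o["ee_pos"],o["orientation"],env.grip_depth,o["grip_width"])
ims=[]
for n in ["scene","top"]:
    s=snapshot(n); ims.append(s["image"][:,:,::-1]); print(n,s["position"])
    for t in ["case","tab","latch","tab_pad","latch_grip","latch_pivot","lid_hinge"]:
        for d in cut_out(s,t)[:1]:
            P=world(s,d["pixels"]); print(t,round(d["p"],2),np.round(d["point"]),len(P),np.round(np.median(P,0),4),np.round(P.min(0),3),np.round(P.max(0),3))
cv2.imwrite("pics/a.png",cv2.resize(np.hstack(ims),(800,300)))
cv2.imwrite("pics/top.png",ims[1])
E
```

```text
pics
[ 0.2222534  -0.55657609  0.23041494] [ 9.82022223e-01  1.88762947e-01 -7.83008458e-05 -9.47525795e-04] 0.0187 0.08585802762697647
scene [1.54467317 0.31658923 0.88187394]
case 0.64 [264. 179.] 121 [ 0.4846 -0.0895  0.1334] [ 0.446 -0.108  0.117] [ 0.515 -0.073  0.138]
tab 0.59 [154. 220.] 809 [ 0.7004 -0.3561  0.0567] [ 0.553 -0.453 -0.004] [ 0.721 -0.331  0.089]
latch 0.52 [264. 180.] 146 [ 0.4837 -0.0886  0.133 ] [ 0.446 -0.112  0.111] [ 0.519 -0.072  0.138]
latch_grip 0.53 [263. 179.] 121 [ 0.4816 -0.0896  0.1334] [ 0.446 -0.112  0.117] [ 0.515 -0.073  0.138]
latch_pivot 0.79 [261. 199.] 4335 [ 0.557  -0.0715  0.1143] [ 0.246 -0.298 -0.005] [0.656 0.067 0.147]
lid_hinge 0.7 [259. 213.] 6382 [ 0.5979 -0.0659  0.1125] [ 0.237 -0.282 -0.005] [0.657 0.071 0.147]
top [ 0.43258617 -0.0167438   1.62849631]
case 0.65 [304. 214.] 6356 [ 0.5246 -0.085   0.1147] [ 0.404 -0.249 -0.007] [0.658 0.059 0.152]
tab 0.61 [307. 199.] 196 [ 0.5465 -0.0802  0.1374] [ 0.518 -0.095  0.111] [ 0.576 -0.063  0.152]
latch 0.61 [306. 224.] 246 [ 0.4831 -0.0937  0.1331] [ 0.441 -0.112  0.108] [ 0.519 -0.076  0.142]
tab_pad 0.43 [304. 200.] 130 [ 0.5542 -0.0788  0.1388] [ 0.535 -0.094  0.126] [ 0.571 -0.063  0.152]
latch_grip 0.48 [308. 225.] 188 [ 0.4864 -0.0942  0.1338] [ 0.444 -0.109  0.121] [ 0.518 -0.076  0.142]
latch_pivot 0.87 [308. 213.] 6350 [ 0.5236 -0.0833  0.1147] [ 0.398 -0.232 -0.007] [0.652 0.062 0.152]
lid_hinge 0.85 [307. 210.] 6458 [ 0.5251 -0.0845  0.1146] [ 0.398 -0.237 -0.007] [0.649 0.064 0.152]
```

View pics/a.png

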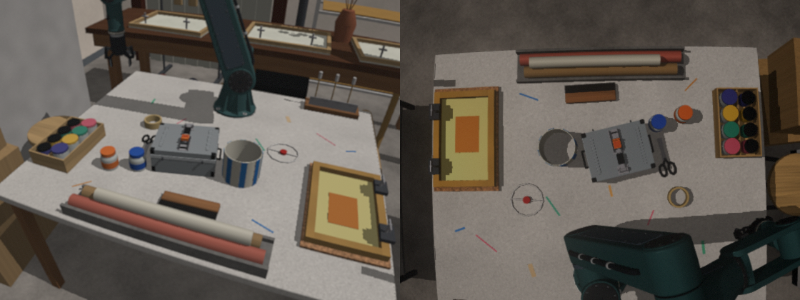

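View pics/top.png

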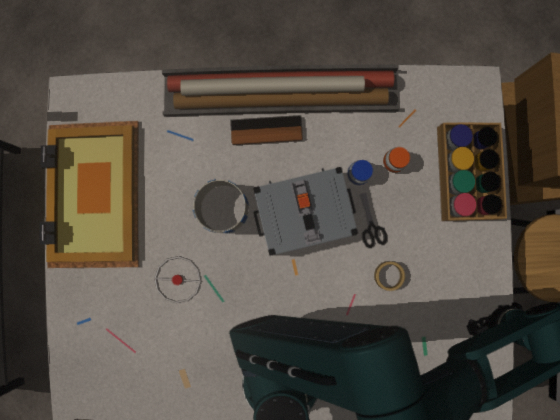

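```bash
python3 - <<'E'
from h import *
s=snapshot("top"); m=cut_out(s,"case")[0]["pixels"]
P=world(s,m); L=P[abs(P[:,2]-.115)<.006]
r=cv2.minAreaRect(np.float32(L[:,:2]*1000)); print(r)
# trimmed fit: search yaw, percentile extents
best=None
for y in np.radians(np.arange(0,25,.5)):
    c,sn=np.cos(y),np.sin(y); A=L[:,:2]@np.array([[c,-sn],[sn,c]])
    lo,hi=np.percentile(A,1,0),np.percentile(A,99,0); a=np.prod(hi-lo)
    if best is None or a<best[0]: best=(a,y,lo,hi)
a,y,lo,hi=best; c,sn=np.cos(y),np.sin(y)
print(np.degrees(y),hi-lo,np.array([[c,-sn],[sn,c]])@((lo+hi)/2))
for t in ["tab","latch"]:
    Q=world(s,cut_out(s,t)[0]["pixels"]); Q=Q[Q[:,2]>.125]; A=Q[:,:2]@np.array([[c,-sn],[sn,c]])-(lo+hi)/2
    print(t,A.min(0),A.max(0),np.median(A,0),np.median(Q[:,2]))
w=snapshot("wrist"); print(w["position"], R.from_quat(status.get_obs()["orientation"]).as_matrix())
E
```

```text
((525.6768188476562, -84.43278503417969), (203.03598022460938, 262.2059020996094), 12.098512649536133)
11.5 [0.1964443  0.25579939] [ 0.52523312 -0.08493956]
tab [-0.00718408 -0.01264112] [0.04905527 0.01587624] [0.02366525 0.00118736] 0.13765436681845866
latch [-0.08570249 -0.01472642] [-0.00718408  0.01301718] [-4.53068365e-02 -1.97283087e-05] 0.13314475536209958
[ 0.30322777 -0.5260141   0.3727554 ] [[ 9.28755846e-01  3.70692025e-01 -4.65381886e-05]
 [ 3.70692027e-01 -9.28755840e-01  1.02086052e-04]
 [-5.38012917e-06 -1.12064353e-04 -9.99999994e-01]]
```

Emit:
{"op": "carry_out", "data": {"steps": [[1,2.26,-1.86,-0.4,0],[1,2.26,-1.86,-0.4,0],[1,2.26,-1.86,-0.4,0],[1,2.26,-1.86,-0.4,0],[1,2.26,-1.86,-0.4,0],[1,2.26,-1.86,-0.4,0],[1,2.26,-1.86,-0.4,0],[1,2.26,-1.86,-0.4,0],[1,2.26,-1.86,-0.4,0],[1,2.26,-1.86,-0.4,0],[1,2.26,-1.86,-0.4,0],[1,2.26,-1.86,-0.4,0],[1,2.26,-1.86,-0.4,0],[1,2.26,-1.86,-0.4,0],[1,2.26,-1.86,-0.4,0],[1,2.26,-1.86,-0.4,0],[1,2.26,-1.86,-0.4,0],[1,2.26,-1.86,-0.4,0],[1,0,0,0,4.9],[1,0,0,0,4.9]], "grip_force": 40}}

```text
t: 2.72
ee_pos: [0.477, -0.0939, 0.3037]
orientation: [0.995, 0.104, 0.0, 0.0]
wrist_force: [-0.6, -0.1, -0.4]
grip_width: 0.0002
```

```bash
cat > look.py <<'E'
from h import *
import sys
o=status.get_obs(); Rt=R.from_quat(o["orientation"]).as_matrix()
print("tcp",np.round(o["ee_pos"],4),"yaw",np.degrees(np.arctan2(Rt[1,0],Rt[0,0])),o["wrist_force"],o["grip_width"])
s=snapshot("wrist"); save(s,sys.argv[1])
for t in ["tab","latch","tab_pad","latch_grip"]:
    for d in cut_out(s,t)[:1]:
        P=world(s,d["pixels"]); print(t,round(d["p"],2),np.round(d["point"]),len(P),np.round(np.median(P,0),4))
        A=(P-[.5255,-.0847,0])@R.from_euler("z",12,degrees=True).as_matrix(); A=A[A[:,2]>.125]
        print("  case frame",np.round(np.percentile(A,[1,50,99],axis=0),4).tolist())
E
python3 look.py w1.png
```

```text
tcp [ 0.477  -0.0939  0.3037] yaw 11.923079844121558 [-0.63995813 -0.14739371 -0.42697571] 0.00022521259719198624
tab 0.58 [285. 110.] 1597 [ 0.553  -0.0783  0.1378]
  case frame [[-0.0026, -0.0132, 0.1255], [0.0274, 0.0013, 0.1378], [0.0517, 0.0152, 0.1459]]
latch 0.85 [285. 176.] 1700 [ 0.4868 -0.0919  0.1331]
  case frame [[-0.0807, -0.0112, 0.1271], [-0.0405, 0.0015, 0.1333], [-0.0086, 0.0141, 0.1352]]
tab_pad 0.63 [283. 107.] 1236 [ 0.5568 -0.0771  0.1382]
  case frame [[0.0131, -0.0133, 0.1359], [0.0321, 0.0013, 0.1382], [0.05, 0.0152, 0.146]]
```

View pics/w1.png

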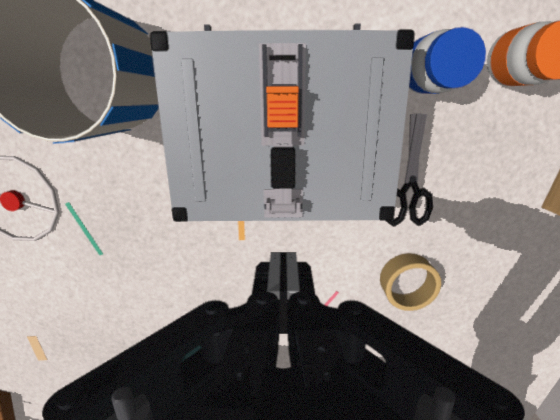

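Emit:
{"op": "carry_out", "data": {"steps": [[1,2,0,1.4,0],[1,2,0,2,0],[1,2,0,2,0],[1,2,0,2,0],[1,0,0,2,0],[1,0,0,2,0],[1,0,0,2,0],[1,0,0,1,0],[1,0,0,0.4,0],[1,0,0,0,0],[1,0,0,0,0]]}}

```text
t: 3.88
ee_pos: [0.5549, -0.0793, 0.1561]
orientation: [0.995, 0.104, 0.001, 0.0]
wrist_force: [0.1, 0.5, 0.4]
grip_width: -0.0
```

```bash
python3 look.py w2.png
```

```text
tcp [ 0.5549 -0.0793  0.1561] yaw 11.961036155427724 [0.11269255 0.52685576 0.36136021] -2.5988827737578924e-05
tab 0.94 [278. 232.] 2384 [ 0.5708 -0.0733  0.1379]
  case frame [[0.0257, -0.0131, 0.1251], [0.0445, 0.0021, 0.1383], [0.0523, 0.016, 0.1461]]
latch 0.86 [285. 350.] 303 [ 0.4795 -0.0958  0.1332]
  case frame [[-0.0639, -0.0049, 0.1305], [-0.0474, -0.0014, 0.1332], [-0.0328, 0.0022, 0.1348]]
tab_pad 0.69 [278. 239.] 1886 [ 0.5663 -0.0736  0.1384]
  case frame [[0.0256, -0.0131, 0.1338], [0.0408, 0.0021, 0.1384], [0.0504, 0.0161, 0.146]]
latch_grip 0.83 [282. 355.] 312 [ 0.4784 -0.096   0.1332]
  case frame [[-0.0642, -0.0056, 0.1305], [-0.0486, -0.0014, 0.1332], [-0.0328, 0.0022, 0.1348]]
```

View pics/w2.png

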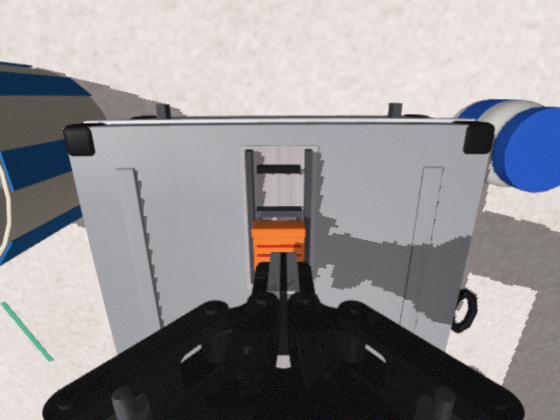

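Emit:
{"op": "carry_out", "data": {"steps": [[1,0.1,-0.2,0.5,0],[1,0,0,0.5,0],[1,0,0,0.4,0],[1,0,0,0.2,0],[1,0,0,0.2,0],[1,0,0,0,0],[1,0,0,0,0]]}}

```text
t: 4.72
ee_pos: [0.5546, -0.0765, 0.1373]
orientation: [0.995, 0.104, -0.0, -0.0]
wrist_force: [-2.1, 1.4, 3.7]
grip_width: -0.0004
```

Emit:
{"op": "carry_out", "data": {"steps": [[1,0,0,0.1,0],[1,0,0,0.1,0],[1,0,0,0.1,0],[1,0,0,0.1,0],[1,0,0,0,0],[1,0,0,0,0]]}}

```text
t: 5.22
ee_pos: [0.5547, -0.0766, 0.1336]
orientation: [0.995, 0.104, -0.0, -0.0]
wrist_force: [-2.7, 1.2, 8.0]
grip_width: 0.0001
```

Emit:
{"op": "carry_out", "data": {"steps": [[1,0.1,0,0,0],[1,0.1,0,0,0],[1,0.1,0,0,0],[1,0.1,0,0,0],[1,0.1,0,0,0],[1,0.1,0,0,0],[1,0,0,0,0]]}}

```text
t: 5.8
ee_pos: [0.5605, -0.0753, 0.1337]
orientation: [0.995, 0.104, -0.0, -0.0]
wrist_force: [-3.1, 1.7, 6.8]
grip_width: 0.0001
```

```bash
python3 look.py w3.png | grep -A1 -E "tcp|tab "
```

```text
tcp [ 0.5605 -0.0753  0.1337] yaw 11.962510741191274 [-3.11052931  1.66901029  6.83206668] 0.00014965913408365356
tab 0.68 [286. 238.] 2132 [ 0.5793 -0.0715  0.1327]
  case frame [[0.0417, -0.0131, 0.1251], [0.0553, 0.0013, 0.1358], [0.0586, 0.0161, 0.1407]]
```

Emit:
{"op": "carry_out", "data": {"steps": [[1,0.1,0,0,0],[1,0.1,0,0,0],[1,0.1,0,0,0],[1,0.1,0,0,0],[1,0,0,0,0]]}}

```text
t: 6.47
ee_pos: [0.5643, -0.0744, 0.1337]
orientation: [0.995, 0.104, -0.0, -0.0]
wrist_force: [-2.9, 1.2, 7.7]
grip_width: -0.0
```

Emit:
{"op": "carry_out", "data": {"steps": [[1,0.1,0,0,0],[1,0.1,0,0,0],[1,0,0,0,0]]}}

```text
t: 6.72
ee_pos: [0.5662, -0.074, 0.1336]
orientation: [0.995, 0.104, -0.0, -0.0]
wrist_force: [-3.6, 1.0, 6.8]
grip_width: 0.0001
```

Emit:
{"op": "carry_out", "data": {"steps": [[1,0.1,0,0,0],[1,0.1,0,0,0],[1,0,0,0,0]]}}

```text
t: 6.97
ee_pos: [0.5681, -0.0736, 0.1336]
orientation: [0.995, 0.104, -0.0, -0.0]
wrist_force: [-3.3, 1.3, 7.2]
grip_width: 0.0002
```

Emit:
{"op": "carry_out", "data": {"steps": [[1,0.1,0,0,0],[1,0.1,0,0,0],[1,0,0,0,0]]}}

```text
t: 7.22
ee_pos: [0.57, -0.0732, 0.1336]
orientation: [0.995, 0.104, -0.0, -0.0]
wrist_force: [-4.3, 1.5, 6.9]
grip_width: 0.0001
```

Emit:
{"op": "carry_out", "data": {"steps": [[1,0.1,0,0,0],[1,0.1,0,0,0],[1,0,0,0,0]]}}

```text
t: 7.47
ee_pos: [0.5719, -0.0728, 0.1336]
orientation: [0.995, 0.104, -0.001, -0.0]
wrist_force: [-3.1, 1.3, 8.0]
grip_width: -0.0002
```

```bash
python3 look.py w3.png | grep -A1 -E "tcp|tab "
```

```text
tcp [ 0.5719 -0.0728  0.1336] yaw 11.962844367715617 [-3.09882407  1.31619645  7.95174073] -0.00021236594347676994
tab 0.75 [286. 240.] 2193 [ 0.5906 -0.0693  0.1328]
  case frame [[0.0532, -0.013, 0.1251], [0.0667, 0.0014, 0.1366], [0.0702, 0.0162, 0.1407]]
```

Emit:
{"op": "carry_out", "data": {"steps": [[1,0.1,0,0,0],[1,0.1,0,0,0],[1,0,0,0,0]]}}

```text
t: 7.97
ee_pos: [0.5738, -0.0724, 0.1336]
orientation: [0.995, 0.104, -0.001, -0.0]
wrist_force: [-3.7, 2.0, 6.8]
grip_width: -0.0
```

Emit:
{"op": "carry_out", "data": {"steps": [[1,0.1,0,0,0],[1,0.1,0,0,0],[1,0,0,0,0]]}}

```text
t: 8.22
ee_pos: [0.5757, -0.072, 0.1336]
orientation: [0.995, 0.104, -0.001, -0.0]
wrist_force: [-4.2, 2.0, 7.2]
grip_width: -0.0003
```

Emit:
{"op": "carry_out", "data": {"steps": [[1,0.1,0,0,0],[1,0,0,0,0],[1,0,0,0,0]]}}

```text
t: 8.47
ee_pos: [0.5767, -0.0718, 0.1336]
orientation: [0.995, 0.104, -0.001, -0.0]
wrist_force: [-3.4, 1.2, 7.4]
grip_width: -0.0004
```

```bash
python3 look.py w3.png | grep -A1 -E "tcp|tab "
```

```text
tcp [ 0.5767 -0.0718  0.1336] yaw 11.966132912119473 [-3.44549781  1.18833687  7.38478712] -0.0003719115350797157
tab 0.75 [286. 241.] 1915 [ 0.5949 -0.0683  0.1335]
  case frame [[0.0586, -0.013, 0.125], [0.0717, 0.0014, 0.1364], [0.0754, 0.0161, 0.1407]]
```

Emit:
{"op": "carry_out", "data": {"steps": [[1,0.1,0,0,0],[1,0,0,0,0],[1,0,0,0,0]]}}

```text
t: 8.97
ee_pos: [0.5772, -0.0717, 0.1335]
orientation: [0.995, 0.104, -0.001, -0.0]
wrist_force: [-5.7, 1.5, 7.8]
grip_width: -0.0005
```

```bash
python3 look.py w3.png | grep -A1 -E "tcp|tab "
```

```text
tcp [ 0.5772 -0.0717  0.1335] yaw 11.97321832629646 [-5.71162871  1.47257477  7.84928462] -0.0004945585663506468
tab 0.95 [284. 242.] 1911 [ 0.5952 -0.0681  0.1332]
  case frame [[0.0581, -0.0131, 0.1251], [0.072, 0.0018, 0.1358], [0.0755, 0.0162, 0.1407]]
```

Emit:
{"op": "carry_out", "data": {"steps": [[1,0.1,0,0,0],[1,0,0,0,0],[1,0,0,0,0]]}}

```text
t: 9.47
ee_pos: [0.5777, -0.0716, 0.1334]
orientation: [0.995, 0.104, -0.002, -0.0]
wrist_force: [-6.4, -0.2, 8.0]
grip_width: 0.0
```

Emit:
{"op": "carry_out", "data": {"steps": [[1,0.1,0,0,0],[1,0.05,0,0,0],[1,0,0,0,0],[1,0,0,0,0]]}}

```text
t: 9.8
ee_pos: [0.5778, -0.0716, 0.133]
orientation: [0.995, 0.104, -0.003, -0.0]
wrist_force: [-7.7, -1.1, 7.8]
grip_width: 0.0002
```

```bash
python3 look.py w3.png | grep -A1 -E "tcp|tab "
```

```text
tcp [ 0.5778 -0.0716  0.133 ] yaw 11.987544893527243 [-7.73326948 -1.12992719  7.76877274] 0.00020557180081844735
tab 0.66 [284. 243.] 1832 [ 0.5953 -0.0683  0.1329]
  case frame [[0.0589, -0.013, 0.1251], [0.0721, 0.0014, 0.136], [0.0758, 0.0161, 0.1401]]
```

Emit:
{"op": "carry_out", "data": {"steps": [[1,0.1,0,0,0],[1,0,0,0,0],[1,0,0,-0.2,0],[1,0,0,-0.2,0],[1,0,0,-0.2,0],[1,0,0,-0.2,0],[1,0,0,0,0],[1,-0.2,0,-0.2,0],[1,-0.2,0,-0.5,0],[1,0,0,-1,0],[1,0,0,-2,0],[1,0,0,-2,0],[1,0,0,0,0]]}}

```text
t: 11.13
ee_pos: [0.5822, -0.0726, 0.2038]
orientation: [0.995, 0.104, 0.005, 0.002]
wrist_force: [1.0, -0.3, -0.0]
grip_width: 0.0003
```

```bash
python3 look.py w4.png
```

```text
tcp [ 0.5822 -0.0726  0.2038] yaw 11.969664745917138 [ 1.01927206 -0.25782042 -0.04959163] 0.0002645678832215663
tab 0.86 [282. 224.] 2285 [ 0.5827 -0.0705  0.1378]
  case frame [[0.0341, -0.0128, 0.1252], [0.0553, 0.002, 0.138], [0.073, 0.0162, 0.1902]]
tab_pad 0.9 [281. 232.] 1868 [ 0.5782 -0.0716  0.1381]
  case frame [[0.0343, -0.0129, 0.1343], [0.0543, 0.0014, 0.1381], [0.0709, 0.0162, 0.1457]]
latch_grip 0.73 [ 16. 307.] 416 [0.3288 0.2505 0.0036]Traceback (most recent call last):
  File "look.py", line 10, in <module>
    print("  case frame",np.round(np.percentile(A,[1,50,99],axis=0),4).tolist())
                                  ~~~~~~~~~~~~~^^^^^^^^^^^^^^^^^^^^
    return _quantile_unchecked(
        a, q, axis, out, overwrite_input, method, keepdims, weights)
    return _ureduce(a,
                    func=_quantile_ureduce_func,
    ...<5 lines>...
                    overwrite_input=overwrite_input,
                    method=method)
    r = func(a, **kwargs)
    result = _quantile(arr,
                       quantiles=q,
    ...<2 lines>...
                       out=out,
                       weights=wgt)
    slices_having_nans = np.isnan(arr[-1, ...])
                                  ~~~^^^^^^^^^
IndexError: index -1 is out of bounds for axis 0 with size 0
```

View pics/w4.png

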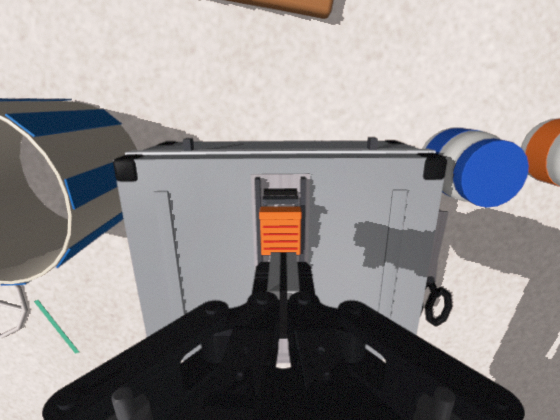

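Emit:
{"op": "carry_out", "data": {"steps": [[0.4,-2.3,0,0,0],[0.4,-2.3,0,0,0],[0.4,-2.3,0,0,0],[0.4,-2.3,-0.15,0,0],[0.4,0,0,1.5,0],[0.4,0,0,1.5,0],[0.4,0,0,1.5,0],[0.4,0,0,0,0],[0.4,0,0,0,0]], "grip_force": 30}}

```text
t: 12.13
ee_pos: [0.4865, -0.0891, 0.1523]
orientation: [0.995, 0.104, -0.001, -0.001]
wrist_force: [0.3, 1.7, -0.2]
grip_width: 0.0508
```

```bash
python3 - <<'E'
from h import *
o=status.get_obs(); A=R.from_euler("z",12,degrees=True).as_matrix()
print(o["ee_pos"],(o["ee_pos"]-np.array([.5255,-.0847,0]))@A,o["grip_width"],o["wrist_force"])
E
python3 look.py w5.png
```

```text
[ 0.48653654 -0.08905345  0.15226936] [-0.03901714  0.00384264  0.15226936] 0.05080657221646863 [ 0.30654396  1.71728556 -0.20431397]
tcp [ 0.4865 -0.0891  0.1523] yaw 11.961118297787552 [ 0.30654396  1.71728556 -0.20431397] 0.05080657221646863
tab 0.96 [289.  97.] 6372 [ 0.5732 -0.0739  0.1379]
  case frame [[0.0167, -0.0132, 0.1283], [0.0491, 0.0012, 0.1379], [0.07, 0.0156, 0.1459]]
latch 0.94 [289. 241.] 5371 [ 0.494  -0.0907  0.1331]
  case frame [[-0.0811, -0.0116, 0.1259], [-0.0378, 0.001, 0.1333], [-0.0088, 0.0138, 0.135]]
tab_pad 0.73 [289.  91.] 5230 [ 0.5773 -0.0724  0.1382]
  case frame [[0.0329, -0.0132, 0.1362], [0.0533, 0.0012, 0.1382], [0.07, 0.0157, 0.1459]]
latch_grip 0.72 [283. 246.] 5285 [ 0.4939 -0.0907  0.1331]
  case frame [[-0.0812, -0.0114, 0.1259], [-0.0378, 0.001, 0.1333], [-0.0088, 0.0137, 0.135]]
```

View pics/w5.png

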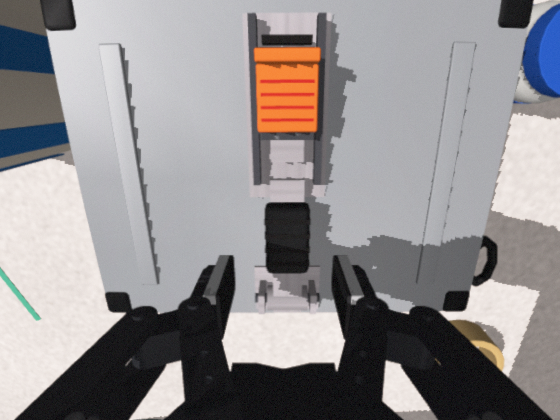

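Emit:
{"op": "carry_out", "data": {"steps": [[0.4,0.5,0.25,1,0],[0.4,0,0,1,0],[0.4,0,0,1,0],[0.4,0,0,0.5,0],[0.4,0,0,0,0],[0.8,0,0,0,0],[0.8,0,0,0,0],[0.8,0,0,0,0],[0.8,0,0,0,0]], "grip_force": 30}}

```text
t: 13.13
ee_pos: [0.493, -0.0903, 0.1185]
orientation: [0.995, 0.104, 0.0, -0.0]
wrist_force: [0.3, 4.4, 0.3]
grip_width: 0.0254
```

Emit:
{"op": "carry_out", "data": {"steps": [[0.8,-0.06,-0.05,-0.7,0],[0.8,-0.16,0,-0.69,0],[0.8,-0.27,0,-0.65,0],[0.8,-0.37,0,-0.6,0],[0.8,-0.46,0,-0.54,0],[0.8,0,0,0,0],[0.8,0,0,0,0]]}}

```text
t: 13.72
ee_pos: [0.4801, -0.093, 0.1511]
orientation: [0.995, 0.104, 0.0, -0.0]
wrist_force: [0.0, 3.5, 0.5]
grip_width: 0.0252
```

```bash
python3 - <<'E'
from h import *
s=snapshot("wrist"); save(s,"w6.png")
t=snapshot("scene"); 
A=R.from_euler("z",12,degrees=True).as_matrix()
for p in (s,t):
  for n in ["latch","lid"]:
    for d in cut_out(p,n)[:1]:
        P=(world(p,d["pixels"])-[.5255,-.0847,0])@A
        print(n,round(d["p"],2),len(P),np.round(np.percentile(P,[2,50,98],axis=0),3).tolist())
E
```

```text
latch 0.72 4918 [[-0.076, -0.011, 0.14], [-0.025, 0.001, 0.169], [-0.004, 0.013, 0.174]]
lid 0.93 131563 [[-0.085, -0.124, 0.114], [0.02, 0.001, 0.118], [0.088, 0.126, 0.169]]
latch 0.56 47 [[-0.073, -0.005, 0.124], [-0.022, 0.004, 0.17], [-0.004, 0.015, 0.176]]
lid 0.77 4506 [[-0.093, -0.123, 0.085], [0.035, 0.007, 0.118], [0.104, 0.131, 0.142]]
```

Emit:
{"op": "carry_out", "data": {"steps": [[0.8,-0.54,-0.03,-0.46,0],[0.8,-0.6,0,-0.37,0],[0.8,-0.65,0,-0.27,0],[0.8,-0.69,0,-0.16,0],[0.8,-0.7,0,-0.05,0],[0.8,0,0,0,0],[0.8,0,0,0,0]]}}

```text
t: 14.6
ee_pos: [0.4499, -0.0995, 0.1636]
orientation: [0.995, 0.104, 0.001, 0.0]
wrist_force: [3.5, 4.7, -0.3]
grip_width: 0.0246
```

```bash
cat > chk.py <<'E'
from h import *
A=R.from_euler("z",12,degrees=True).as_matrix()
o=status.get_obs(); print("tcp case",np.round((o["ee_pos"]-np.array([.5255,-.0847,0]))@A,4),o["t"])
ims=[]
for c in ("wrist","scene"):
  p=snapshot(c); ims.append(p["image"][:,:,::-1])
  for n in ["latch","lid"]:
    for d in cut_out(p,n)[:1]:
        P=(world(p,d["pixels"])-[.5255,-.0847,0])@A
        print(c,n,round(d["p"],2),len(P),np.round(np.percentile(P,[2,50,98],axis=0),3).tolist())
cv2.imwrite("pics/chk.png",np.hstack([cv2.resize(ims[0],(400,300)),cv2.resize(ims[1][60:360,60:460],(400,300))]))
E
python3 chk.py
```

```text
tcp case [-0.077   0.0013  0.1636] 14.6
wrist latch 0.87 4263 [[-0.067, -0.011, 0.119], [-0.052, 0.001, 0.151], [-0.027, 0.013, 0.205]]
wrist lid 0.73 110343 [[-0.09, -0.123, 0.115], [-0.003, 0.001, 0.118], [0.061, 0.125, 0.143]]
scene latch 0.57 231 [[-0.308, -0.018, 0.001], [-0.059, 0.003, 0.155], [-0.035, 0.018, 0.205]]
```

View pics/chk.png

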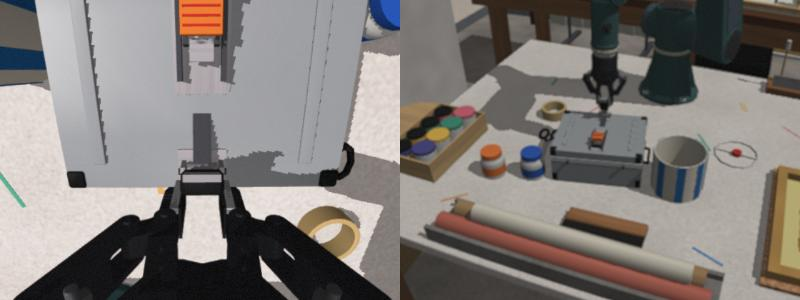

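Emit:
{"op": "carry_out", "data": {"steps": [[0.45,0,0,0,0],[0.45,0,0,0,0],[0.45,1,0,0.5,0],[0.45,0.8,0,0.7,0],[0.45,0,0,0,0],[0.9,0,0,0,0],[0.9,0,0,0,0],[0.9,0,0,0,0],[0.9,0,0,0,0]], "grip_force": 60}}

```text
t: 15.65
ee_pos: [0.4663, -0.0958, 0.1509]
orientation: [0.995, 0.104, -0.0, 0.0]
wrist_force: [1.4, -1.8, -7.3]
grip_width: 0.0249
```

```bash
python3 chk.py
```

```text
tcp case [-0.0602  0.0014  0.1509] 15.65
wrist latch 0.88 5494 [[-0.068, -0.011, 0.119], [-0.052, 0.001, 0.16], [-0.027, 0.013, 0.205]]
wrist lid 0.92 128974 [[-0.088, -0.124, 0.114], [0.007, 0.001, 0.118], [0.074, 0.125, 0.168]]
scene latch 0.73 179 [[-0.07, -0.008, 0.122], [-0.057, 0.002, 0.156], [-0.035, 0.013, 0.205]]
scene lid 0.59 4478 [[-0.09, -0.122, 0.089], [0.033, 0.006, 0.117], [0.104, 0.13, 0.153]]
```

View pics/chk.png

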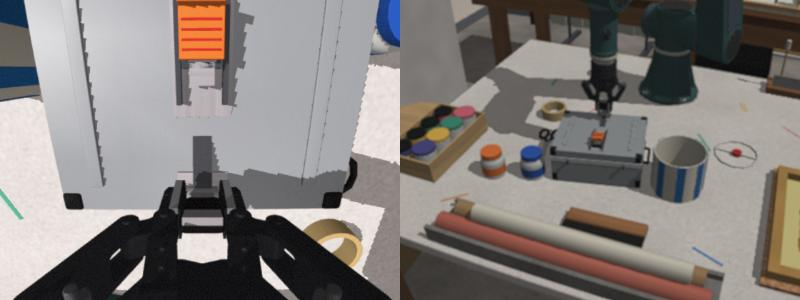

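Emit:
{"op": "carry_out", "data": {"steps": [[0.9,-0.45,0,-0.18,0],[0.9,-0.5,0,-0.13,0],[0.9,-0.5,0,-0.08,0],[0.9,-0.5,0,-0.02,0],[0.9,0,0,0,0],[0.9,0,0,0,0]]}}

```text
t: 16.45
ee_pos: [0.4518, -0.0991, 0.1567]
orientation: [0.995, 0.103, 0.005, -0.0]
wrist_force: [10.7, 5.2, -7.6]
grip_width: 0.0252
```

```bash
python3 chk.py
```

```text
tcp case [-0.075   0.0012  0.1567] 16.45
wrist latch 0.87 7729 [[-0.071, -0.011, 0.133], [-0.063, 0.001, 0.161], [-0.013, 0.012, 0.213]]
wrist lid 0.56 120411 [[-0.089, -0.123, 0.115], [-0.005, 0.001, 0.12], [0.061, 0.126, 0.189]]
scene latch 0.51 208 [[-0.073, -0.007, 0.126], [-0.066, 0.002, 0.151], [-0.013, 0.012, 0.21]]
scene lid 0.73 4601 [[-0.091, -0.122, 0.088], [0.031, 0.006, 0.118], [0.104, 0.131, 0.167]]
```

```bash
python3 - <<'E'
from h import *
A=R.from_euler("z",12,degrees=True).as_matrix()
for c in ("wrist","scene"):
    p=snapshot(c)
    for d in cut_out(p,"latch")[:1]:
        P=(world(p,d["pixels"])-[.5255,-.0847,0])@A; P=P[abs(P[:,1])<.012]
        for z in np.arange(.12,.225,.01):
            Q=P[abs(P[:,2]-z)<.005]
            if len(Q): print(c,round(z,3),len(Q),np.round(np.percentile(Q[:,0],[5,50,95]),4))
    if c=="wrist": save(p,"w7.png")
    else: save(p,"s7.png",(200,110,330,220),5)
a=cv2.resize(cv2.imread("pics/w7.png")[150:400,150:430],(420,375)); b=cv2.resize(cv2.imread("pics/s7.png"),(380,375))
cv2.imwrite("pics/v7.png",np.hstack([a,b]))
E
```

```text
wrist 0.12 23 [-0.0684 -0.0195 -0.0123]
wrist 0.13 1093 [-0.0421 -0.0198 -0.0121]
wrist 0.14 2277 [-0.0688 -0.0517 -0.0239]
wrist 0.15 251 [-0.0683 -0.0679 -0.0674]
wrist 0.16 356 [-0.0678 -0.0672 -0.0665]
wrist 0.17 497 [-0.0674 -0.0666 -0.066 ]
wrist 0.18 576 [-0.0668 -0.0661 -0.0654]
wrist 0.19 712 [-0.0663 -0.0655 -0.0648]
wrist 0.2 681 [-0.0697 -0.063  -0.0623]
wrist 0.21 1162 [-0.0654 -0.0625 -0.0616]
scene 0.12 12 [-0.0746 -0.0327 -0.0142]
scene 0.13 36 [-0.0628 -0.0187 -0.0124]
scene 0.14 69 [-0.0738 -0.0557 -0.0202]
scene 0.15 16 [-0.0729 -0.07   -0.0656]
scene 0.16 18 [-0.0718 -0.0701 -0.0659]
scene 0.17 23 [-0.0725 -0.0688 -0.0667]
scene 0.18 20 [-0.0716 -0.068  -0.0659]
scene 0.19 24 [-0.0709 -0.0683 -0.0653]
scene 0.2 18 [-0.0705 -0.0667 -0.0639]
scene 0.21 13 [-0.0682 -0.0647 -0.0615]
```

View pics/v7.png

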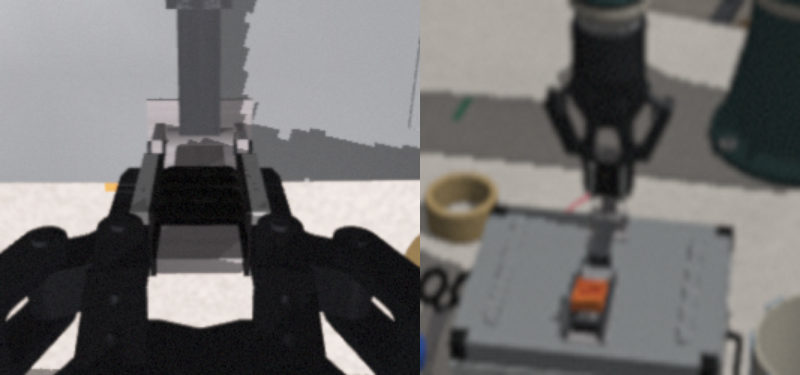

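```bash
python3 - <<'E'
from h import *
A=R.from_euler("z",12,degrees=True).as_matrix()
p=snapshot("wrist")
P=(world(p,p["range_z"]>0)-[.5255,-.0847,0])@A
for x in (-.08,-.06,-.04,-.02,0,.02,.04):
    Q=P[(abs(P[:,0]-x)<.004)&(abs(P[:,1]-.06)<.02)&(P[:,2]<.2)]
    if len(Q): print(x,len(Q),np.round(np.median(Q[:,2]),4))
E
```

```text
-0.08 685 0.122
-0.06 755 0.1212
-0.04 821 0.1203
-0.02 891 0.1193
0 961 0.1186
0.02 1051 0.1177
0.04 1146 0.1168
```

```bash
python3 - <<'E'
import numpy as np
d=np.arange(0,28)*.05; x,z=-17.5,8.7
X=x*np.cos(d)+z*np.sin(d); Z=-x*np.sin(d)+z*np.cos(d)
print([[0.9,round(a,2),0,round(-b,2),0] for a,b in zip(np.diff(X),np.diff(Z))])
E
```

```text
[[0.9, np.float64(0.46), 0, np.float64(-0.86), 0], [0.9, np.float64(0.5), 0, np.float64(-0.84), 0], [0.9, np.float64(0.54), 0, np.float64(-0.81), 0], [0.9, np.float64(0.58), 0, np.float64(-0.79), 0], [0.9, np.float64(0.62), 0, np.float64(-0.76), 0], [0.9, np.float64(0.66), 0, np.float64(-0.72), 0], [0.9, np.float64(0.69), 0, np.float64(-0.69), 0], [0.9, np.float64(0.73), 0, np.float64(-0.65), 0], [0.9, np.float64(0.76), 0, np.float64(-0.62), 0], [0.9, np.float64(0.79), 0, np.float64(-0.58), 0], [0.9, np.float64(0.81), 0, np.float64(-0.54), 0], [0.9, np.float64(0.84), 0, np.float64(-0.5), 0], [0.9, np.float64(0.86), 0, np.float64(-0.46), 0], [0.9, np.float64(0.89), 0, np.float64(-0.41), 0], [0.9, np.float64(0.91), 0, np.float64(-0.37), 0], [0.9, np.float64(0.92), 0, np.float64(-0.32), 0], [0.9, np.float64(0.94), 0, np.float64(-0.27), 0], [0.9, np.float64(0.95), 0, np.float64(-0.23), 0], [0.9, np.float64(0.96), 0, np.float64(-0.18), 0], [0.9, np.float64(0.97), 0, np.float64(-0.13), 0], [0.9, np.float64(0.97), 0, np.float64(-0.08), 0], [0.9, np.float64(0.98), 0, np.float64(-0.03), 0], [0.9, np.float64(0.98), 0, np.float64(0.02), 0], [0.9, np.float64(0.97), 0, np.float64(0.06), 0], [0.9, np.float64(0.97), 0, np.float64(0.11), 0], [0.9, np.float64(0.96), 0, np.float64(0.16), 0], [0.9, np.float64(0.95), 0, np.float64(0.21), 0]]
```

Emit:
{"op": "carry_out", "data": {"steps": [[0.9,0.46,0,-0.86,0],[0.9,0.5,0,-0.84,0],[0.9,0.54,0,-0.81,0],[0.9,0.58,0,-0.79,0],[0.9,0.62,0,-0.76,0],[0.9,0.66,0,-0.72,0],[0.9,0.69,0,-0.69,0],[0.9,0,0,0,0],[0.9,0,0,0,0]], "grip_force": 40}}

```text
t: 17.75
ee_pos: [0.4851, -0.0917, 0.2106]
orientation: [0.995, 0.105, -0.002, 0.0]
wrist_force: [-3.0, -4.0, 2.1]
grip_width: 0.0255
```

```bash
cat > st.py <<'E'
from h import *
A=R.from_euler("z",12,degrees=True).as_matrix()
o=status.get_obs(); print("tcp case",np.round((o["ee_pos"]-np.array([.5255,-.0847,0]))@A,4),o["t"])
for c in ("wrist","scene"):
    p=snapshot(c); P=(world(p,p["range_z"]>0)-[.5255,-.0847,0])@A
    for y in (.07,-.07):
        Q=P[(abs(P[:,1]-y)<.03)&(P[:,2]>.12)&(P[:,0]>-.12)&(P[:,0]<.14)]
        if len(Q)<30: continue
        m=np.median(Q,0); q=Q[:,[0,2]]-m[[0,2]]; v=np.linalg.svd(q,full_matrices=False)[2][0]
        print(c,y,len(Q),"lid angle",np.round(np.arctan2(abs(v[1]),abs(v[0])),3),np.round(Q.min(0),3),np.round(Q.max(0),3))
    for d in cut_out(p,"latch")[:1]:
        Q=(world(p,d["pixels"])-[.5255,-.0847,0])@A
        print(c,"latch",round(d["p"],2),np.round(np.percentile(Q,[5,50,95],axis=0),3).tolist())
E
python3 st.py
```

```text
tcp case [-0.041   0.0015  0.2106] 17.75
wrist 0.07 32937 lid angle 1.12 [-0.073  0.04   0.12 ] [0.097 0.1   0.304]
wrist -0.07 32048 lid angle 1.106 [-0.073 -0.1    0.12 ] [ 0.098 -0.04   0.305]
wrist latch 0.73 [[-0.041, -0.009, 0.178], [-0.026, 0.001, 0.206], [0.008, 0.011, 0.264]]
scene 0.07 2384 lid angle 1.478 [-0.094  0.04   0.12 ] [0.1   0.1   0.651]
scene -0.07 1518 lid angle 1.517 [-0.084 -0.1    0.12 ] [ 0.104 -0.04   0.638]
scene latch 0.64 [[-0.14, -0.222, 0.001], [-0.094, -0.194, 0.008], [-0.017, -0.181, 0.012]]
```

Emit:
{"op": "carry_out", "data": {"steps": [[0.9,0.73,0,-0.65,0],[0.9,0.76,0,-0.62,0],[0.9,0.79,0,-0.58,0],[0.9,0.81,0,-0.54,0],[0.9,0.84,0,-0.5,0],[0.9,0.86,0,-0.46,0],[0.9,0.89,0,-0.41,0],[0.9,0.91,0,-0.37,0],[0.9,0,0,0,0],[0.9,0,0,0,0]]}}

```text
t: 18.78
ee_pos: [0.5494, -0.0778, 0.2521]
orientation: [0.995, 0.105, -0.002, 0.0]
wrist_force: [-3.6, -3.0, 3.3]
grip_width: 0.0255
```

```bash
sed -i 's/(P\[:,0\]<.14)/(P[:,0]<.14)\&(P[:,2]<.285)\&(abs(P[:,1])>.06)/' st.py; python3 st.py; python3 chk.py
```

```text
tcp case [0.0248 0.0017 0.2521] 18.7833
wrist 0.07 11524 lid angle 0.742 [-0.024  0.06   0.12 ] [0.109 0.1   0.242]
wrist -0.07 11498 lid angle 0.742 [-0.036 -0.1    0.12 ] [ 0.11  -0.06   0.242]
wrist latch 0.77 [[0.015, -0.009, 0.205], [0.037, 0.001, 0.233], [0.051, 0.011, 0.298]]
scene 0.07 893 lid angle 0.741 [-0.031  0.06   0.12 ] [0.113 0.1   0.244]
scene -0.07 862 lid angle 0.741 [-0.03 -0.1   0.12] [ 0.112 -0.06   0.243]
scene latch 0.66 [[0.005, -0.006, 0.2], [0.029, 0.003, 0.232], [0.05, 0.012, 0.296]]
tcp case [0.0249 0.0017 0.2521] 18.9833
wrist lid 0.73 76683 [[-0.021, -0.123, 0.111], [0.04, 0.001, 0.186], [0.118, 0.126, 0.29]]
scene latch 0.8 232 [[0.004, -0.009, 0.199], [0.03, 0.002, 0.234], [0.05, 0.013, 0.299]]
scene lid 0.76 6621 [[-0.023, -0.123, 0.095], [0.052, 0.008, 0.171], [0.119, 0.13, 0.242]]
```

View pics/chk.png

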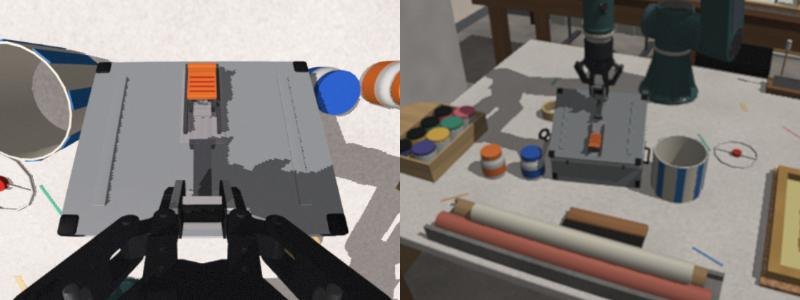

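Emit:
{"op": "carry_out", "data": {"steps": [[0.9,0.92,0,-0.32,0],[0.9,0.94,0,-0.27,0],[0.9,0.95,0,-0.23,0],[0.9,0.96,0,-0.18,0],[0.9,0.97,0,-0.13,0],[0.9,0.97,0,-0.08,0],[0.9,0.98,0,-0.03,0],[0.9,0.98,0,0.02,0],[0.9,0.97,0,0.06,0],[0.9,0,0,0,0],[0.9,0,0,0,0]]}}

```text
t: 20.2
ee_pos: [0.6363, -0.059, 0.2647]
orientation: [0.995, 0.104, 0.001, -0.0]
wrist_force: [0.4, 0.8, 4.9]
grip_width: 0.0251
```

```bash
python3 st.py
```

```text
tcp case [0.1137 0.0021 0.2647] 20.2
wrist 0.07 6802 lid angle 1.145 [0.024 0.06  0.12 ] [0.124 0.1   0.277]
wrist -0.07 6854 lid angle 1.155 [ 0.024 -0.1    0.12 ] [ 0.124 -0.06   0.274]
wrist latch 0.91 [[0.074, -0.009, 0.219], [0.124, 0.001, 0.298], [0.143, 0.012, 0.303]]
scene 0.07 980 lid angle 1.151 [0.022 0.06  0.12 ] [0.122 0.1   0.282]
scene -0.07 929 lid angle 1.158 [ 0.027 -0.1    0.12 ] [ 0.125 -0.06   0.283]
scene latch 0.74 [[0.08, -0.005, 0.215], [0.097, 0.003, 0.244], [0.14, 0.012, 0.303]]
```

Emit:
{"op": "carry_out", "data": {"steps": [[0.9,0.9,0,0.05,0],[0.9,0.9,0,0.08,0],[0.9,0.9,0,0.1,0],[0.9,0.9,0,0.12,0],[0.9,0.8,0,0.15,0],[0.9,0,0,0,0],[0.9,0,0,0,0]]}}

```text
t: 20.98
ee_pos: [0.678, -0.0499, 0.2574]
orientation: [0.995, 0.104, -0.001, -0.001]
wrist_force: [-1.7, 1.8, -2.7]
grip_width: 0.025
```

```bash
python3 st.py
```

```text
tcp case [0.1564 0.0023 0.2574] 20.9833
wrist 0.07 4718 lid angle 1.348 [0.074 0.06  0.12 ] [0.13  0.1   0.285]
wrist -0.07 4785 lid angle 1.352 [ 0.074 -0.1    0.12 ] [ 0.131 -0.06   0.285]
wrist latch 0.61 [[0.114, -0.009, 0.274], [0.163, 0.002, 0.287], [0.187, 0.012, 0.293]]
scene 0.07 924 lid angle 1.348 [0.062 0.06  0.12 ] [0.129 0.1   0.285]
scene -0.07 839 lid angle 1.363 [ 0.062 -0.1    0.12 ] [ 0.129 -0.06   0.285]
scene latch 0.71 [[0.119, -0.007, 0.213], [0.135, 0.003, 0.282], [0.183, 0.012, 0.294]]
```

Emit:
{"op": "carry_out", "data": {"steps": [[0.9,0.6,0,0.0,0],[0.9,0.7,0,0.1,0],[0.9,0,0,0,0],[0.9,0,0,0,0]]}}

```text
t: 21.52
ee_pos: [0.6888, -0.0477, 0.2543]
orientation: [0.995, 0.104, -0.004, -0.001]
wrist_force: [-5.2, 1.3, -9.4]
grip_width: 0.0252
```

```bash
python3 st.py
```

```text
tcp case [0.1674 0.0023 0.2543] 21.5167
wrist 0.07 4087 lid angle 1.423 [0.092 0.06  0.12 ] [0.132 0.1   0.285]
wrist -0.07 4142 lid angle 1.426 [ 0.093 -0.1    0.12 ] [ 0.133 -0.06   0.285]
wrist latch 0.65 [[0.125, -0.01, 0.273], [0.174, 0.002, 0.284], [0.198, 0.013, 0.29]]
scene 0.07 888 lid angle 1.408 [0.072 0.06  0.12 ] [0.131 0.1   0.285]
scene -0.07 792 lid angle 1.428 [ 0.078 -0.1    0.12 ] [ 0.132 -0.06   0.285]
scene latch 0.62 [[0.122, -0.009, 0.21], [0.151, 0.002, 0.281], [0.195, 0.013, 0.29]]
```

Emit:
{"op": "carry_out", "data": {"steps": [[0.9,0,0,0.15,0],[0.9,0,0,0,0],[0.4,0,0,0,0],[0.3,0,0,0,0],[0.3,0,0,0,0],[0.3,0,0,0,0],[0.3,0,0,-1.5,0],[0.3,0,0,-2.5,0],[0.3,0,0,-2.5,0],[0.3,0,0,-2.5,0],[0.3,0,0,-2.5,0],[0.3,0,0,-1.5,0],[0.3,0,0,0,0]]}}

```text
t: 22.8
ee_pos: [0.694, -0.0484, 0.3909]
orientation: [0.995, 0.104, 0.005, 0.001]
wrist_force: [-0.0, -0.4, 1.4]
grip_width: 0.0598
```

```bash
python3 st.py; python3 chk.py
```

```text
tcp case [0.1724 0.0005 0.3909] 22.8
wrist 0.07 2485 lid angle 1.424 [0.083 0.06  0.12 ] [0.132 0.1   0.285]
wrist -0.07 2445 lid angle 1.425 [ 0.084 -0.1    0.12 ] [ 0.132 -0.06   0.285]
wrist latch 0.83 [[0.121, -0.009, 0.272], [0.164, 0.002, 0.283], [0.197, 0.013, 0.289]]
scene 0.07 876 lid angle 1.416 [0.073 0.06  0.12 ] [0.132 0.1   0.285]
scene -0.07 847 lid angle 1.412 [ 0.074 -0.1    0.12 ] [ 0.133 -0.06   0.285]
scene latch 0.66 [[0.12, -0.008, 0.211], [0.14, 0.005, 0.276], [0.193, 0.016, 0.289]]
tcp case [0.1698 0.0015 0.3839] 23.0
wrist latch 0.9 2367 [[0.117, -0.01, 0.27], [0.164, 0.002, 0.283], [0.199, 0.014, 0.29]]
wrist lid 0.64 24650 [[0.08, -0.124, 0.097], [0.115, 0.002, 0.255], [0.185, 0.127, 0.287]]
scene latch 0.84 273 [[0.113, -0.009, 0.209], [0.139, 0.005, 0.276], [0.197, 0.016, 0.291]]
scene lid 0.9 6947 [[0.082, -0.121, 0.094], [0.117, 0.01, 0.203], [0.154, 0.131, 0.287]]
```

View pics/chk.png

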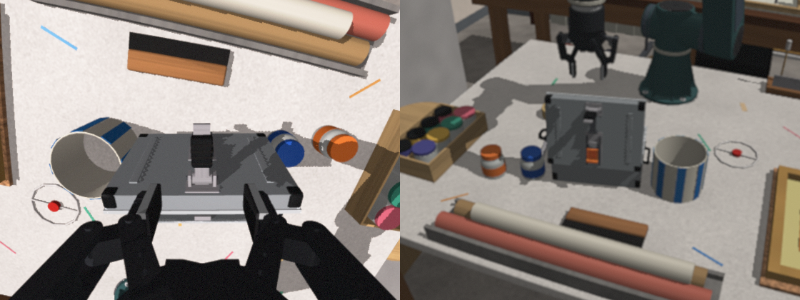

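```bash
python3 -c "
from station import order; print(order.hand_in())"
```

```text
the job is handed in; nothing more can be done
None
```

The case is open and handed in at about 23 s of robot time. The lid stands by itself at about 1.42 rad, and the gripper is well clear of it.

- **Safety tab:** I pressed it with about 8 N and slid it until it met its stop at about 23 mm. The last reading there was about 11 N in total; I pushed 1 mm further before letting up. It sprang up, crept back about 2 mm and stayed.
- **Lever and lid:** On the first pull the lever slipped in the fingers, short of upright at roughly 65°. I gripped it again, turned it up to about square to the lid, and raised the lid by it. The lid had already lifted about 0.04 rad while the lever was finishing its last few degrees.
- **Last checks:** After I let go, both cameras put the lid at 1.41 to 1.43 rad, unchanged from just before. The lever stood about square to the lid, within a few degrees. The last picture shows the jars, shade, ring and squeegee in place. I judged these bystanders by eye only; the tape and scissors were partly hidden, and I did not measure their positions.

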